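Shut the chest's drawer and hold its lid open for fitting the stay

ROBOT

A 7-joint arm with a two-finger parallel gripper is mounted at the origin on the work surface. World frame = base frame: x ahead of the robot, y to its left, z up, the work surface at z = 0. Lengths are in m, angles in degrees, forces in N, time in s.
With the tool pointing down it reaches from about 0.425 to 0.875 m from the base axis. Payload 4.7 kg.
Tool frame: the origin (TCP) lies at the very end of the fingers, on their centre line; the grasp point (between the pads) lies env.tcp_to_grasp behind it (env.tcp_to_grasp is the distance from the TCP to the grasp point, in m); z points along the fingers, x is the direction in which the jaws open and shut, and the axes are right-handed (so a half turn about z gives the same grasp; the last joint's range is limited). The gripper opens to 87 mm and grips with 3 to 60 N. Pads are 19 mm wide; open, the fingers measure 117 mm over their backs; the gripper's body (75 mm by 190 mm) begins 51 mm behind the grasp point.
Start: joints at [76.667, 18.392, -4.016, 83.108, 1.295, 78.541, -3.26], TCP at [0.159, -0.63, 0.223] pointing down, gripper open.
Joint ranges: [-163.93, 163.93], [-17.29, 119.83], [-79.2, 71.16], [3.27, 140.29], [-89.18, 269.18], [5.43, 117.66], [-154.24, 154.24]. Speed limits (degrees/s): [147.25, 147.25, 180, 180, 180, 180, 180].

INTERFACE

Orientations are given as [roll, pitch, yaw] about the fixed x, y, z axes, in that order (R = Rz(yaw) Ry(pitch) Rx(roll)).
In Python, from cell import env gives the robot as it stands. The module is installed in compiled form; this text tells all that it offers.
- The arm moves only by the tool send_rows, never from a script. Its argument "steps" is a list of rows, each a list of 3 entries, a list of its own where there are three numbers: the shift along the tool's x, y, z in m, then the turn, a rotation vector about the tool's x, y, z in rad, then the finger opening in m, from 0 to 0.087. A call has exactly 5 rows; each row is the pose to reach, as a shift and turn from the pose commanded when the call began, along the tool's axes at that moment; what a row does not reach only later rows make up. A row lasts 1/12 s, in which the tool goes at most 41.7 mm and 7.16 degrees, less where a joint would pass 70% of its speed; a pose out of reach is approached as far as the arm can. A call with a gripper value outside its range is refused whole. The fingers move at their own pace and stop on an object; "grip_force" is the grip in N (left out, the last holds). Time passes only in rows, so rows that repeat a pose let the fingers close, or fill a call up. It gives the time, the measured TCP pose, the force and the opening at its end, in the units of the state.
- env.get_obs(): the state, without advancing time (a new reading comes with each control period).
- env.read_camera(name): name is "side" or "top"; returns a dict with "pixels" (400x640x3 uint8, red, green, blue), "fx", "fy", "cx", "cy" (pixels), "position" and "rotation" of the camera in the world. Camera axes: x right, y up, looking along -z (the intrinsics and any distortion apply to the point x, -y, -z); pixel columns grow to the right and rows downward; lengths in m; the calibration is good to about 2 mm. A picture is of the moment at which its call begins. There is no depth.
- env.sign_off(): hands the job in, once; it reports no verdict.
The state is a dict: "time_s": time; "qpos": joint angles; "joint_velocities": joint speeds; "effort": joint torques, N m; "tool_pos": TCP position; "tool_rot": TCP orientation; "force": force on the tool from outside, world axes, zero at the start; "wrist_torque": the same for the moment, N m; "grip_width": finger opening in m.
Only numpy, scipy, OpenCV 4.12 (cv2) and the standard library are available. Lean on these libraries where they do the work, as an engineer would, in place of code of your own. Each camera call takes 0.05 s, during which the arm holds its last target.

TASK

A mate is about to screw the missing stay onto this wooden fixings chest, so get it ready: push the loaded drawer fully shut, then take the lid by its steel bar handle, raise it to 50 degrees from shut (shut is 0, straight up is 90) and keep it there, still. Without a stay the lid falls shut, so finish while still holding the handle in the gripper: do not let go. Leave the glue bottle, the offcut and the screw jar standing where they are.

Things in the scene. Friction and masses are not known exactly. Their poses are not given: they have to be found in the camera images.
- chest: Brown wooden chest with a green lid and a green drawer front, screwed to the bench (it cannot move): 180 deep (x) by 250 wide (y), rim 100 high. Origin: centre of its underside, on the bench; its x axis points from the drawer side to the hinge side (away from the robot, give or take its yaw), y to its left, z up. The drawer fills the lower part of the -x face, the lid lies on top.
- drawer (a joint): Drawer in the chest's lower part, loaded with boxes of fixings, slides out along the chest's -x. Metres pulled out: 0 = shut, green front flush with the chest's -x face; starts part open. Stiff runners (about 1.5 N friction and damping of 6 N per m/s): it stays where it is left and does not spring back.
- drawer_pull (a point): Middle of the outer face of the drawer's pull, 45 mm above the bench; it moves with the drawer. The pull is a solid dark wooden block 90 wide and 16 high (37 to 53 mm above the bench) that stands 30 mm out from the flat green drawer front (224 wide, 10 to 60 mm above the bench). Push it towards the chest's +x; with the drawer shut the outer face lies 120 mm in -x of the chest's origin.
- lid (a joint): Angle of the lid in radians: 0 = shut and flat, grows as the front edge rises, stop at 1.75. 50 degrees is 0.873. Free hinge, lid of about 0.5 kg with its handle (it varies): it falls shut when let go below about 90 degrees.
- lid_hinge (a point): Middle of the lid's hinge line, which runs along the chest's y axis, at the top of the chest's +x side: 90 mm in +x from the chest's origin and 100.5 mm above the bench. The lid is a green board 180 by 250 by 10 thick, its underside level with the hinge line when shut; it turns with the lid: when the lid is shut its x and y axes are the chest's.
- lid_handle (a point): Steel bow handle on top of the lid: a round bar 12 mm thick, 110 long along the chest's y axis, on a post at either end. This point: middle of the bar's axis, 38 mm above the lid's top face; in the lid's frame 140 mm from the hinge line towards the front edge (-x) and 48 mm above it (with the lid shut 148.5 mm above the bench, 40 mm in from the chest's front face). The round bar can turn between gripper pads that close across it, so the gripper need not tilt with the lid.
- glue_bottle: Bystander: yellow glue bottle with a red cap, 56 across, 120 high, standing on the bench. Origin: centre of its underside.
- offcut: Bystander: dark wooden offcut 130 by 70 by 45 high, lying on the bench. Origin: centre of its underside.
- screw_jar: Bystander: amber jar with a dark lid, 60 across, 80 high, standing on the bench. Origin: centre of its underside.

How it is judged (in metres and radians):
On the way, in this order (a step that is already met when the one before it is completed fails the run):
1. the drawer is pushed fully shut, the lid still shut (value of joint drawer below 0.005 m and value of joint lid below 0.15 rad), for 0.2 s.
2. the lid is held by its handle at 50 degrees, give or take 6 (value of joint lid between 0.768 and 0.977 rad and contact force between lid and the fingers above 0.5 N and distance between the grasp point and lid_handle below 0.06 m), for 0.5 s.
At the end, for the whole second after the job is handed in: Through the last second: drawer within 6 mm of shut, lid still (under 0.06 rad/s) at 44 to 56 degrees, fingers at the handle pressing on it with over 0.5 N, bystanders upright within 30 mm of their starts. The drawer was shut before the lid was raised (all of step 2 and value of joint drawer below 0.006 m and velocity of joint lid between -0.06 and 0.06 rad/s and distance of each of glue_bottle, offcut, screw_jar from where it was at the start of the episode below 0.03 m and angle between each of glue_bottle, offcut, screw_jar's own z axis and vertical below 0.3 rad); the arm keeps its last pose, push and grip.
It fails at once if a bystander is pushed more than 30 mm or tipped over (distance of any of glue_bottle, offcut, screw_jar from where it was at the start of the episode above 0.03 m or angle between any of glue_bottle, offcut, screw_jar's own z axis and vertical above 0.5 rad).
It also fails if it takes over 48 s, if anything falls off the work surface, if the arm or the gripper's body presses on something with over 40 N, if the wrist force passes 120 N, or if a joint passes its speed limit or range.

## Working session

There is one attempt and no reset: what is moved stays moved. The work goes in short steps, Python scripts to look and compute and a tool call to move; the robot and the scene stay as the last step left them, time stands still between calls to the robot, and variables do not carry over. Pictures are saved under pics/ and viewed, and the job is handed in when it is done.

Besides the shell and the picture viewer there is one more tool, called by a JSON object that holds its "op" and its "data". send_rows: Moves the arm, as the interface text tells. Its arguments: {"type":"object","properties":{"steps":{"type":"array"},"grip_force":{"type":"number"}},"required":["steps"]}

```bash
mkdir -p pics
python3 - <<'E'
from cell import env
import cv2,json
print(env.tcp_to_grasp); print(env.get_obs())
for n in("side","top"):
    c=env.read_camera(n); cv2.imwrite(f"pics/{n}0.png",c["pixels"][:,:,::-1])
    print({k:v for k,v in c.items() if k!="pixels"})
E
```

```text
0.0187
{'time_s': 0.0, 'qpos': array([76.66545588, 18.44099083, -4.01591161, 83.1758215 ,  1.29636513,
       78.54149216, -3.25917213]), 'joint_velocities': array([-0.00049607, -0.02636817, -0.04502911,  0.0130919 , -0.18041782,
       -0.07749371, -0.11202948]), 'effort': array([-2.30766454e-04, -4.91282701e+01, -4.03702240e-01, -3.12526023e+01,
       -6.39276858e-02,  4.38099552e-02,  1.71464258e-04]), 'tool_pos': array([ 0.15862343, -0.62976306,  0.22143164]), 'tool_rot': array([ 1.79992962e+02,  1.12980450e-01, -7.58542316e+01]), 'force': array([ 0.67939297,  0.61270521, -0.6929224 ]), 'wrist_torque': array([-0.02226282, -0.00920018,  0.02092613]), 'grip_width': 0.08727427076646828}
{'fx': 493.80785104115756, 'fy': 493.80785104115756, 'cx': 321.29506652854155, 'cy': 196.740436268271, 'position': array([0.52691709, 1.07389476, 0.79732226]), 'rotation': array([  57.20039662,   -0.88679545, -173.44558638])}
{'fx': 389.7984014937914, 'fy': 389.7984014937914, 'cx': 324.9015872636136, 'cy': 195.82659690428258, 'position': array([0.45826454, 0.0123996 , 1.04513197]), 'rotation': array([  8.87126072,   0.54130448, -91.68993998])}
```

View pics/side0.png

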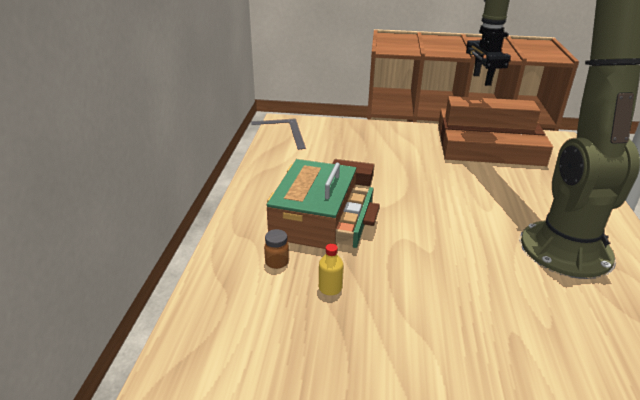

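View pics/top0.png

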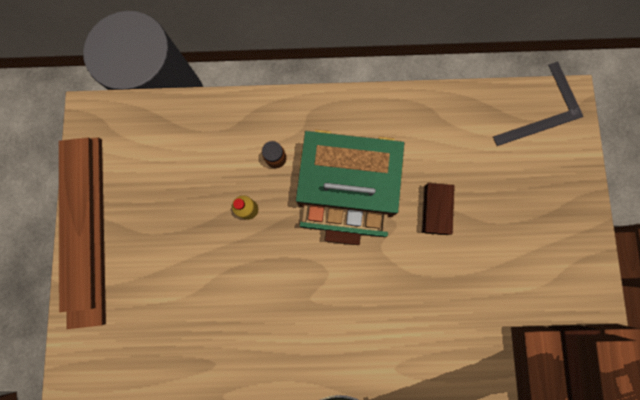

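Run:
```python
import cv2
a=cv2.imread("pics/top0.png")[110:270,210:470]; cv2.imwrite("pics/topz.png",cv2.resize(a,None,fx=3,fy=3,interpolation=2))
a=cv2.imread("pics/side0.png")[150:300,250:400]; cv2.imwrite("pics/sidez.png",cv2.resize(a,None,fx=4,fy=4,interpolation=2))
```

```text
(no output)
```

View pics/topz.png

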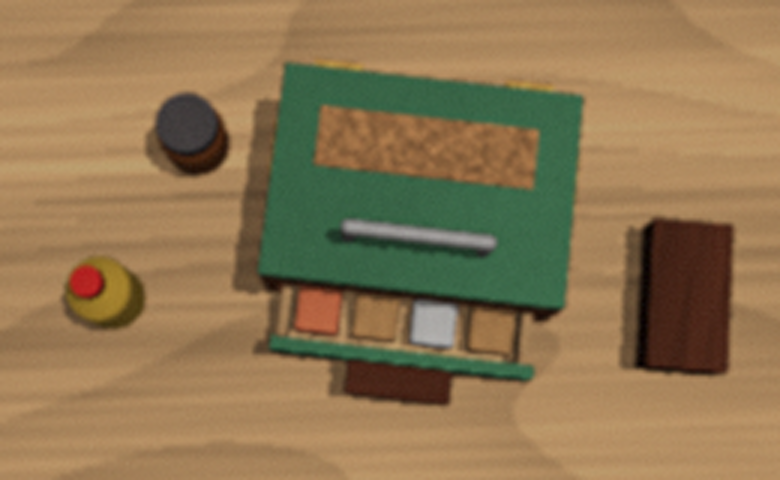

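View pics/sidez.png

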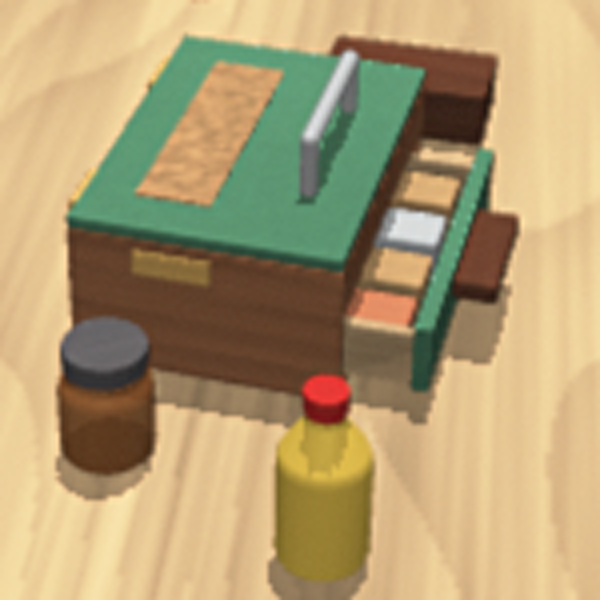

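```bash
cat > h.py <<'E'
import numpy as np
from scipy.spatial.transform import Rotation as R
from scipy.optimize import least_squares
CAM={'side':(493.80785,321.29507,196.74044,[0.52691709,1.07389476,0.79732226],[57.20039662,-0.88679545,-173.44558638]),
'top':(389.7984,324.9016,195.8266,[0.45826454,0.0123996,1.04513197],[8.87126072,0.54130448,-91.68993998])}
def proj(c,P):
    f,cx,cy,p,r=CAM[c]; q=(np.atleast_2d(P)-p)@R.from_euler('xyz',r,degrees=True).as_matrix()
    return np.c_[cx+f*q[:,0]/-q[:,2], cy-f*q[:,1]/-q[:,2]]
def ray(c,uv,z):
    f,cx,cy,p,r=CAM[c]; d=R.from_euler('xyz',r,degrees=True).apply([(uv[0]-cx)/f,-(uv[1]-cy)/f,-1])
    return np.array(p)+d*(z-p[2])/d[2]
def w(P,x,y,a): return np.atleast_2d(P)@R.from_euler('z',a).as_matrix().T+[x,y,0]
E
cat > fit.py <<'E'
from h import *
T=lambda u,v:(210+u/3,110+v/3); S=lambda u,v:(250+u/4,150+v/4)
z=.1105
L={'bl':(.09,.125,z),'br':(.09,-.125,z),'fr':(-.09,-.125,z),'fl':(-.09,.125,z)}
obs=[('top',T(287,64),L['bl'],0),('top',T(582,97),L['br'],0),('top',T(564,307),L['fr'],0),('top',T(262,272),L['fl'],0),
('side',S(186,37),L['br'],0),('side',S(424,70),L['fr'],0),('side',S(343,262),L['fl'],0),('side',S(70,215),L['bl'],0),
('top',T(343,227),(-.05,.055,.1485),0),('top',T(496,243),(-.05,-.055,.1485),0),
('top',T(347,388),(-.12,.045,.045),1),('top',T(450,403),(-.12,-.045,.045),1)]
def f(p): return np.concatenate([proj(c,w(np.array(P)-[p[3]*k,0,0],*p[:3]))[0]-uv for c,uv,P,k in obs])
s=least_squares(f,[.55,0,-.1,.05],loss='soft_l1'); print(s.x,np.degrees(s.x[2])); print(s.fun.reshape(-1,2).round(1))
p=s.x
print('handle',w((-.05,0,.1485),*p[:3]),'pull',w((-.12-p[3],0,.045),*p[:3]),'hinge',w((.09,0,.1005),*p[:3]))
print('bottle cap',ray('top',T(86,281),.12),'jar',ray('top',T(188,123),.08),'offcut corners',[ray('top',T(*q),.045)[:2] for q in[(652,220),(733,226),(727,372),(647,368)]])
E
python3 fit.py
```

```text
[ 0.66363977 -0.04823396 -0.14374688  0.05069252] -8.236089398433364
[[-1.  -0.8]
 [ 0.8 -1. ]
 [ 0.6  0.8]
 [-1.8  0.9]
 [-0.4 -1.5]
 [ 0.6 -1.2]
 [ 0.6 -0.9]
 [-0.9 -0.5]
 [ 1.7  0.1]
 [-2.4  0. ]
 [-0.8  0.4]
 [-0.  -0.5]]
handle [[ 0.61415546 -0.04107134  0.1485    ]] pull [[ 0.49470774 -0.02378186  0.045     ]] hinge [[ 0.75271153 -0.06112667  0.1005    ]]
bottle cap [0.59023685 0.22429144 0.12      ] jar [0.72912497 0.14706564 0.08      ] offcut corners [array([ 0.63923182, -0.25028819]), array([ 0.63176233, -0.31990037]), array([ 0.50604453, -0.30466363]), array([ 0.51146959, -0.23709133])]
```

```bash
cat >> h.py <<'E'
CH=(0.66364,-0.04823,-0.14375)
def rot(yaw_rel,tilt):  # yaw of tool x rel. chest x (deg), tilt leaning fingers toward chest +x
    a=np.degrees(CH[2]); 
    return R.from_euler('z',a,degrees=True)*R.from_euler('y',-tilt,degrees=True)*R.from_euler('z',yaw_rel,degrees=True)*R.from_euler('x',180,degrees=True)
def rows(p,q,n=None,cmd=None):
    from cell import env
    o=env.get_obs(); P=np.array(o['tool_pos']); Q=R.from_euler('xyz',o['tool_rot'],degrees=True)
    if cmd is not None: P,Q=cmd
    s=Q.inv().apply(np.array(p)-P); r=(Q.inv()*q).as_rotvec()
    print('t',o['time_s'],'pos',P.round(4),'F',o['force'].round(2),'q',o['qpos'].round(0))
    print('shift',s.round(4),'turn',r.round(4),'rows needed',np.linalg.norm(s)/.0417,np.degrees(np.linalg.norm(r))/7.16)
def chest(x,y,z): return w((x,y,z),*CH)[0]
E
python3 - <<'E'
from h import *
rows((.44,-.25,.28),rot(-90,0))
E
```

```text
t 0.1 pos [ 0.1586 -0.6298  0.2216] F [-0.49  0.87  0.13] q [77. 18. -4. 83.  1. 79. -3.]
shift [-0.2997 -0.3656 -0.0579] turn [0.0004 0.0017 0.3906] rows needed 11.421627042431936 3.125629043939479
```

{"op": "send_rows", "data": {"steps": [[[0,0,-0.03],[0,0,0],0.0],[[0,0,-0.06],[0,0,0],0.0],[[-0.02,-0.024,-0.06],[0,0,0.05],0.0],[[-0.04,-0.05,-0.06],[0,0,0.1],0.0],[[-0.065,-0.08,-0.06],[0,0,0.15],0.0]], "grip_force": 30}}

```text
time_s: 0.52
tool_pos: [0.2197, -0.5479, 0.2823]
tool_rot: [180.0, -0.0, -84.8]
force: [0.9, 0.1, -0.5]
grip_width: 0.0619
```

Run:
```python
from h import *
rows((.44,-.25,.28),rot(-90,0))
```

```text
t 0.5167 pos [ 0.2197 -0.5479  0.2823] F [ 0.89  0.07 -0.46] q [ 71.  10.  -6.  87.   1.  83. -20.]
shift [-0.2767 -0.2465  0.0021] turn [ 0.0004 -0.0005  0.2346] rows needed 8.88605809016041 1.8775901623569013
```

{"op": "send_rows", "data": {"steps": [[[-0.027,-0.024,0],[0,0,0.05],0.0],[[-0.055,-0.049,0],[0,0,0.1],0.0],[[-0.083,-0.074,0],[0,0,0.15],0.0],[[-0.111,-0.099,0],[0,0,0.2],0.0],[[-0.139,-0.124,0],[0,0,0.235],0.0]]}}

```text
time_s: 0.93
tool_pos: [0.3311, -0.3956, 0.2822]
tool_rot: [180.0, 0.0, -98.1]
force: [0.8, -1.0, 0.4]
grip_width: 0.028
```

Run:
```python
from h import *
rows((.44,-.25,.28),rot(-90,0))
```

```text
t 0.9333 pos [ 0.3311 -0.3956  0.2822] F [ 0.82 -0.99  0.4 ] q [ 60.   1. -14.  96.   0.  83. -51.]
shift [-0.1594 -0.0874  0.0022] turn [0.0004 0.0001 0.0031] rows needed 4.360111867755349 0.024851729615283202
```

{"op": "send_rows", "data": {"steps": [[[-0.032,-0.0175,0],[0,0,0],0.0],[[-0.064,-0.035,0],[0,0,0],0.0],[[-0.096,-0.0525,0],[0,0,0],0.0],[[-0.128,-0.07,0],[0,0,0],0.0],[[-0.16,-0.087,0.0],[0,0,0],0.0]]}}

```text
time_s: 1.35
tool_pos: [0.4392, -0.2492, 0.2823]
tool_rot: [180.0, -0.0, -97.9]
force: [0.8, -0.8, -0.1]
grip_width: 0.0014
```

Run:
```python
from h import *
print(chest(-.215,0,.2))
rows(chest(-.215,0,.2),rot(-90,20))
```

```text
[ 0.45085756 -0.01743008  0.2       ]
t 1.35 pos [ 0.4392 -0.2492  0.2823] F [ 0.82 -0.81 -0.05] q [ 50.   0. -24.  97.   0.  83. -71.]
shift [-0.2312  0.0204  0.0823] turn [0.3494 0.0007 0.0055] rows needed 5.904985159573515 2.7960627470305734
```

{"op": "send_rows", "data": {"steps": [[[-0.038,0.003,0.0],[0,0,0],0.0],[[-0.076,0.006,0],[0,0,0],0.0],[[-0.114,0.01,0.01],[0.08,0,0],0.0],[[-0.152,0.013,0.02],[0.16,0,0],0.0],[[-0.19,0.017,0.03],[0.24,0,0],0.0]]}}

```text
time_s: 1.77
tool_pos: [0.4449, -0.0827, 0.2585]
tool_rot: [-169.5, -0.5, -97.8]
force: [0.3, -0.5, -0.4]
grip_width: 0.0003
```

Run:
```python
from h import *
rows(chest(-.215,0,.15),rot(-90,20))
```

```text
t 1.7667 pos [ 0.4449 -0.0827  0.2585] F [ 0.31 -0.51 -0.35] q [ 37. -16. -24. 113.  -7.  71. -84.]
shift [-0.0664  0.0226  0.1056] turn [ 0.1655 -0.0064  0.01  ] rows needed 3.040370725762837 1.3279609345665242
```

{"op": "send_rows", "data": {"steps": [[[-0.02,0.0,0.025],[0,0,0],0.0],[[-0.04,0.0,0.05],[0,0,0],0.0],[[-0.06,0.0,0.075],[0,0,0],0.0],[[-0.067,0.0,0.1],[0,0,0],0.0],[[-0.067,0.0,0.12],[0,0,0],0.0]]}}

```text
time_s: 2.18
tool_pos: [0.4776, -0.0232, 0.1402]
tool_rot: [-169.6, -0.4, -97.8]
force: [-0.8, 0.6, 0.6]
grip_width: 0.0004
```

Run:
```python
from h import *
rows(chest(-.205,0,.042),rot(-90,15))
from cell import env
import cv2
c=env.read_camera("side")["pixels"][:,:,::-1]; cv2.imwrite("pics/side1.png",c)
```

```text
t 2.1833 pos [ 0.4776 -0.0232  0.1402] F [-0.8   0.58  0.61] q [ 33.  -7. -33. 120.  -2.  55. -96.]
shift [-0.0028  0.0347  0.0934] turn [ 0.0795 -0.0058  0.0095] rows needed 2.3903775328938033 0.6420443225203849
```

View pics/side1.png

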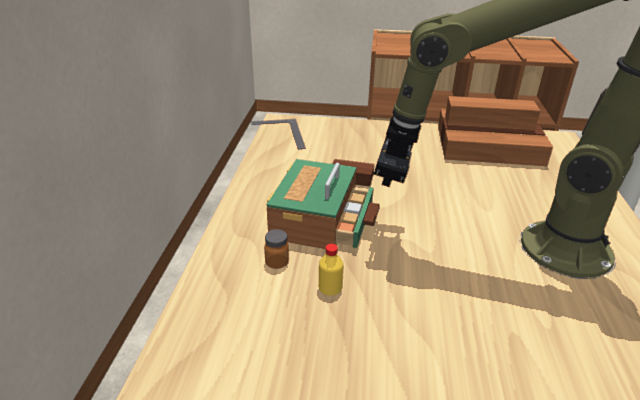

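{"op": "send_rows", "data": {"steps": [[[0,0.02,0.01],[0.02,0,0],0.0],[[0,0.03,0.03],[0.04,0,0],0.0],[[-0.003,0.035,0.055],[0.06,0,0],0.0],[[-0.003,0.035,0.08],[0.08,0,0],0.0],[[-0.003,0.035,0.093],[0.08,0,0],0.0]]}}

```text
time_s: 2.65
tool_pos: [0.4586, -0.0216, 0.0418]
tool_rot: [-165.1, -0.5, -98.0]
force: [-0.2, -0.4, -0.7]
grip_width: 0.0007
```

Run:
```python
from h import *
rows(chest(-.175,0,.042),rot(-90,15))
rows(chest(-.132,0,.042),rot(-90,15))
```

```text
t 2.65 pos [ 0.4586 -0.0216  0.0418] F [-0.22 -0.39 -0.72] q [  34.   -4.  -36.  132.    1.   37. -101.]
shift [-0.0029 -0.0308  0.008 ] turn [ 0.0013 -0.0077  0.0056] rows needed 0.765354224442647 0.07658669519208382
t 2.65 pos [ 0.4586 -0.0216  0.0418] F [-0.22 -0.39 -0.72] q [  34.   -4.  -36.  132.    1.   37. -101.]
shift [-0.0027 -0.0723  0.019 ] turn [ 0.0013 -0.0077  0.0056] rows needed 1.7945734193139147 0.07658669519208382
```

{"op": "send_rows", "data": {"steps": [[[-0.001,-0.008,0.002],[0,0,0],0.0],[[-0.002,-0.016,0.004],[0,0,0],0.0],[[-0.003,-0.022,0.006],[0,0,0],0.0],[[-0.003,-0.027,0.007],[0,0,0],0.0],[[-0.003,-0.032,0.0083],[0,0,0],0.0]]}}

```text
time_s: 3.07
tool_pos: [0.4954, -0.0233, 0.0453]
tool_rot: [-164.9, -0.5, -98.1]
force: [-1.2, -0.4, 1.5]
grip_width: 0.0007
```

{"op": "send_rows", "data": {"steps": [[[0,-0.006,0.0016],[0,0,0],0.0],[[0,-0.012,0.0032],[0,0,0],0.0],[[0,-0.018,0.0048],[0,0,0],0.0],[[0,-0.024,0.0064],[0,0,0],0.0],[[0,-0.03,0.008],[0,0,0],0.0]]}}

```text
time_s: 3.48
tool_pos: [0.5258, -0.0274, 0.0446]
tool_rot: [-164.9, -0.4, -98.0]
force: [-1.3, -0.4, 0.5]
grip_width: 0.0002
```

Run:
```python
from h import *
rows(chest(-.132,0,.042),rot(-90,15))
from cell import env
import cv2
c=env.read_camera("top")["pixels"][110:270,210:470,::-1]; cv2.imwrite("pics/top1.png",cv2.resize(c,None,fx=3,fy=3,interpolation=2))
```

```text
t 3.4833 pos [ 0.5258 -0.0274  0.0446] F [-1.34 -0.38  0.49] q [  33.    5.  -36.  124.   10.   38. -107.]
shift [ 0.0009 -0.0065  0.0045] turn [-0.0019 -0.0067  0.0055] rows needed 0.19033216937108 0.07074743726849822
```

View pics/top1.png

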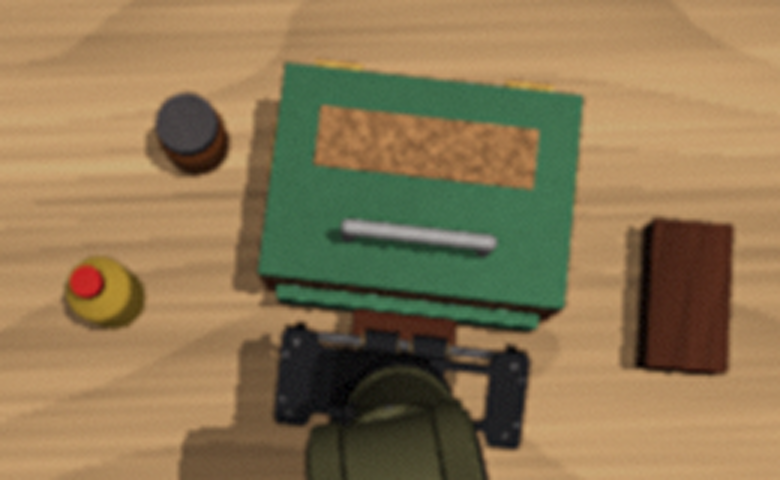

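{"op": "send_rows", "data": {"steps": [[[0,-0.003,0.001],[0,0,0],0.0],[[0,-0.006,0.0025],[0,0,0],0.0],[[0,-0.009,0.004],[0,0,0],0.0],[[0,-0.0105,0.0045],[0,0,0],0.0],[[0,-0.012,0.005],[0,0,0],0.0]]}}

```text
time_s: 3.95
tool_pos: [0.5377, -0.0289, 0.0426]
tool_rot: [-164.9, -0.4, -98.0]
force: [-4.6, 1.5, 4.4]
grip_width: 0.0005
```

Run:
```python
from h import *
rows(chest(-.132,0,.042),rot(-90,15))
from cell import env
import cv2
c=env.read_camera("top")["pixels"][110:270,210:470,::-1]; cv2.imwrite("pics/top2.png",cv2.resize(c,None,fx=3,fy=3,interpolation=2))
c=env.read_camera("side")["pixels"][150:300,250:400,::-1]; cv2.imwrite("pics/side2.png",cv2.resize(c,None,fx=4,fy=4,interpolation=2))
```

```text
t 3.95 pos [ 0.5377 -0.0289  0.0426] F [-4.64  1.48  4.42] q [  32.    7.  -35.  122.   12.   38. -108.]
shift [ 0.0011  0.0046 -0.0006] turn [-0.0011 -0.0065  0.0056] rows needed 0.11484609014711351 0.06933406695257797
```

View pics/side2.png

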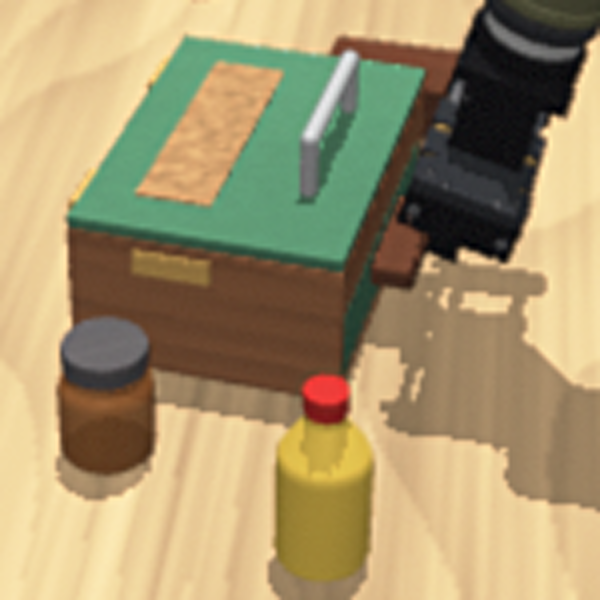

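{"op": "send_rows", "data": {"steps": [[[0,-0.001,0],[0,0,0],0.0],[[0,-0.002,0],[0,0,0],0.0],[[0,-0.003,0],[0,0,0],0.0],[[0,-0.003,0],[0,0,0],0.0],[[0,-0.003,0],[0,0,0],0.0]]}}

```text
time_s: 4.47
tool_pos: [0.538, -0.029, 0.0425]
tool_rot: [-165.2, -0.5, -98.0]
force: [-9.9, 1.9, 6.5]
grip_width: 0.0006
```

Run:
```python
from h import *
rows(chest(-.19,0,.06),rot(-90,15))
from cell import env
import cv2
c=env.read_camera("top")["pixels"][170:240,290:410,::-1]; cv2.imwrite("pics/top3.png",cv2.resize(c,None,fx=6,fy=6,interpolation=2))
c=env.read_camera("side")["pixels"][170:250,310:400,::-1]; cv2.imwrite("pics/side3.png",cv2.resize(c,None,fx=7,fy=7,interpolation=2))
```

```text
t 4.4667 pos [ 0.538  -0.029   0.0425] F [-9.89  1.89  6.53] q [  32.    7.  -35.  122.   12.   38. -109.]
shift [ 0.001   0.0563 -0.0329] turn [ 0.0038 -0.0075  0.0059] rows needed 1.5646226505795078 0.08230194350269603
```

View pics/top3.png

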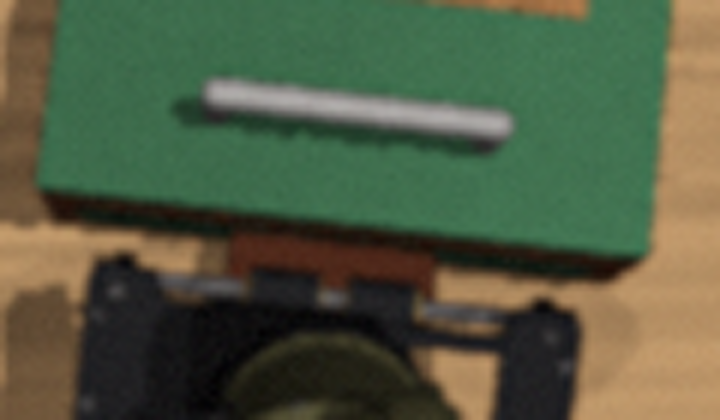

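View pics/side3.png

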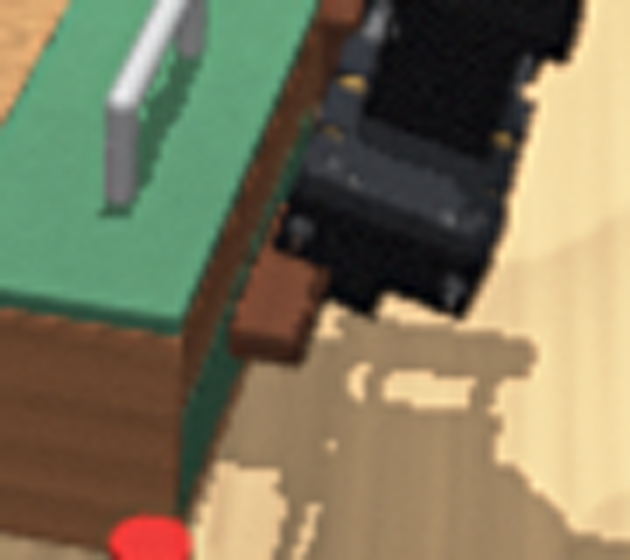

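{"op": "send_rows", "data": {"steps": [[[0,0.02,-0.005],[0,0,0],0.0],[[0,0.04,-0.012],[0,0,0],0.0],[[0,0.05,-0.04],[0,0,0],0.0],[[0,0.05,-0.08],[0,0,0],0.0],[[0,0.04,-0.12],[0,0,0],0.0]]}}

```text
time_s: 4.98
tool_pos: [0.4685, -0.0185, 0.1484]
tool_rot: [-165.1, -0.5, -98.0]
force: [1.9, -1.5, -0.1]
grip_width: 0.0004
```

Run:
```python
from h import *
rows(chest(-.05,0,.25),rot(0,0))
rows(chest(-.09,0,.25),rot(-180,0))
from cell import env
import cv2
c=env.read_camera("top")["pixels"][110:270,210:470,::-1]; cv2.imwrite("pics/top4.png",cv2.resize(c,None,fx=3,fy=3,interpolation=2))
c=env.read_camera("side")["pixels"][150:270,300:420,::-1].copy(); c=cv2.resize(c,None,fx=5,fy=5,interpolation=2)
P=proj('side',w([(-.12,.045,.053),(-.12,.045,.037),(-.12,-.045,.053),(-.125,.045,.053)],*CH)); P2=((P-[300,150])*5).astype(int)
for q in P2: cv2.circle(c,tuple(map(int,q)),2,(255,255,0),-1)
cv2.imwrite("pics/side4.png",c)
```

```text
t 4.9833 pos [ 0.4685 -0.0185  0.1484] F [ 1.91 -1.46 -0.06] q [ 35. -13. -34. 124.  -6.  52. -94.]
shift [ 0.0029 -0.1685 -0.0602] turn [-0.1979 -0.21   -1.5558] rows needed 4.292490763615526 12.66208700587027
t 4.9833 pos [ 0.4685 -0.0185  0.1484] F [ 1.91 -1.46 -0.06] q [ 35. -13. -34. 124.  -6.  52. -94.]
shift [ 0.0028 -0.1299 -0.0705] turn [-0.2103  0.1982  1.5665] rows needed 3.5446624482748845 12.746759981285644
```

View pics/side4.png

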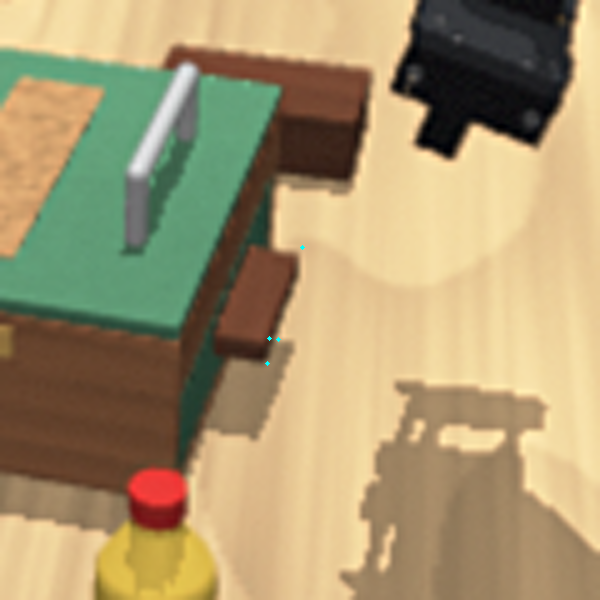

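View pics/top4.png

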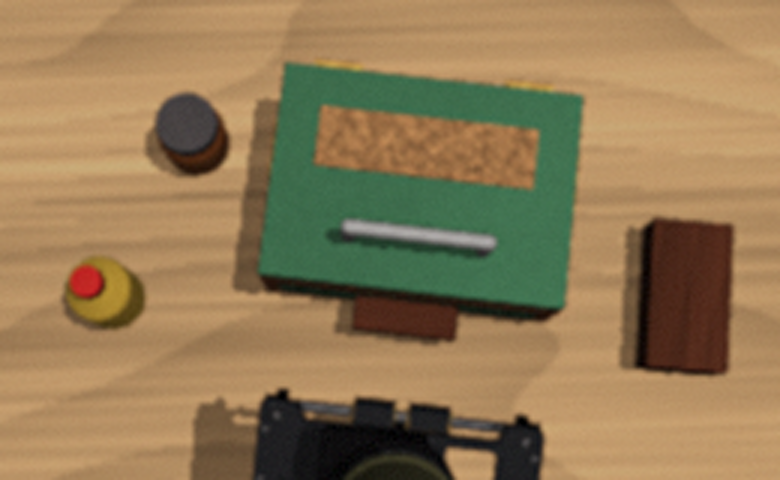

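{"op": "send_rows", "data": {"steps": [[[0,-0.008,-0.025],[-0.015,-0.016,-0.118],0.087],[[0,-0.015,-0.05],[-0.03,-0.032,-0.236],0.087],[[0,-0.023,-0.075],[-0.045,-0.048,-0.354],0.087],[[0.001,-0.033,-0.1],[-0.06,-0.064,-0.472],0.087],[[0.001,-0.05,-0.105],[-0.075,-0.08,-0.59],0.087]]}}

```text
time_s: 5.5
tool_pos: [0.4938, -0.0226, 0.2683]
tool_rot: [-170.2, -3.6, -63.7]
force: [0.7, 0.6, 0.2]
grip_width: 0.0259
```

Run:
```python
from h import *
rows(chest(-.05,0,.25),rot(0,0))
```

```text
t 5.5 pos [ 0.4938 -0.0226  0.2683] F [0.65 0.65 0.22] q [ 30. -10. -26. 108.  -6.  71. -58.]
shift [ 0.0685 -0.0945  0.0393] turn [-0.1267 -0.1405 -0.9607] rows needed 2.952121874270451 7.8356211146539545
```

{"op": "send_rows", "data": {"steps": [[[0.009,-0.012,0.005],[-0.016,-0.0175,-0.12],0.087],[[0.018,-0.024,0.01],[-0.032,-0.035,-0.24],0.087],[[0.027,-0.036,0.015],[-0.048,-0.052,-0.36],0.087],[[0.036,-0.048,0.02],[-0.063,-0.07,-0.48],0.087],[[0.045,-0.06,0.025],[-0.079,-0.088,-0.6],0.087]]}}

```text
time_s: 5.92
tool_pos: [0.5707, -0.0362, 0.251]
tool_rot: [-176.8, -2.1, -29.0]
force: [0.9, -0.1, 0.4]
grip_width: 0.059
```

Run:
```python
from h import *
rows(chest(-.05,0,.22),rot(0,0))
```

```text
t 5.9167 pos [ 0.5707 -0.0362  0.251 ] F [ 0.88 -0.13  0.44] q [ 27.   7. -27.  94.   2.  76. -29.]
shift [ 0.0393 -0.015   0.0334] turn [-0.0482 -0.046  -0.3609] rows needed 1.2866065203805104 2.936754346787684
```

{"op": "send_rows", "data": {"steps": [[[0.013,-0.005,0.003],[-0.016,-0.015,-0.12],0.087],[[0.026,-0.01,0.006],[-0.032,-0.03,-0.24],0.087],[[0.0393,-0.015,0.01],[-0.048,-0.046,-0.361],0.087],[[0.0393,-0.015,0.015],[-0.048,-0.046,-0.361],0.087],[[0.0393,-0.015,0.02],[-0.048,-0.046,-0.361],0.087]]}}

```text
time_s: 6.33
tool_pos: [0.6126, -0.0406, 0.2324]
tool_rot: [-179.9, 0.1, -8.6]
force: [-0.4, -0.0, -0.9]
grip_width: 0.0852
```

Run:
```python
from h import *
rows(chest(-.05,0,.1485-.0187),rot(0,0))
from cell import env
import cv2
c=env.read_camera("side")["pixels"][60:260,220:460,::-1]; cv2.imwrite("pics/side5.png",cv2.resize(c,None,fx=3,fy=3,interpolation=2))
```

```text
t 6.3333 pos [ 0.6126 -0.0406  0.2324] F [-0.37 -0.02 -0.85] q [ 25.  16. -29.  87.   8.  79. -13.]
shift [0.0017 0.0004 0.1026] turn [-0.0022  0.001  -0.007 ] rows needed 2.4604934553529745 0.05887209781301052
```

View pics/side5.png

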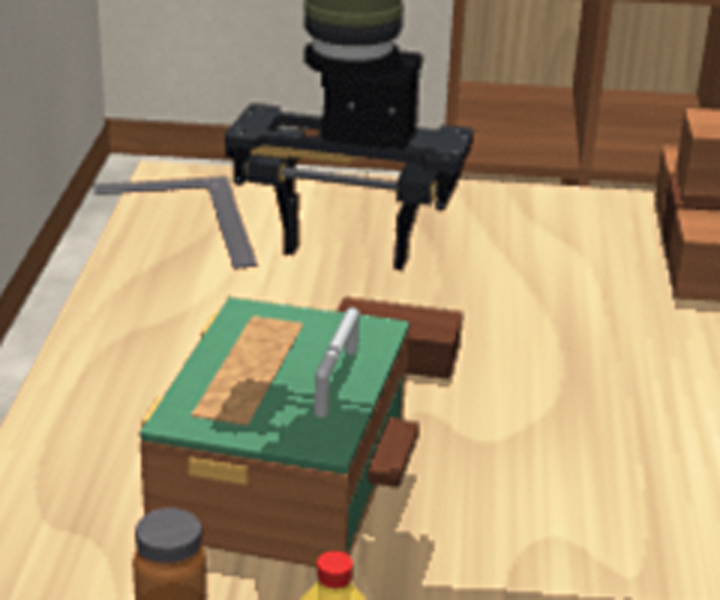

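{"op": "send_rows", "data": {"steps": [[[0,0,0.03],[0,0,0],0.087],[[0.0015,0,0.06],[0,0,0],0.087],[[0.0015,0,0.085],[0,0,0],0.087],[[0.0015,0,0.1],[0,0,0],0.087],[[0.0015,0,0.102],[0,0,0],0.087]]}}

```text
time_s: 6.8
tool_pos: [0.6102, -0.0414, 0.1282]
tool_rot: [-180.0, 0.4, -8.6]
force: [-0.3, -0.9, 0.4]
grip_width: 0.0869
```

{"op": "send_rows", "data": {"steps": [[[0,0,0],[0,0,0],0.0],[[0,0,0],[0,0,0],0.0],[[0,0,0],[0,0,0],0.0],[[0,0,0],[0,0,0],0.0],[[0,0,0],[0,0,0],0.0]], "grip_force": 25}}

```text
time_s: 7.22
tool_pos: [0.6141, -0.041, 0.1328]
tool_rot: [-179.9, -0.1, -8.5]
force: [-0.2, -0.1, -0.1]
grip_width: 0.0614
```

{"op": "send_rows", "data": {"steps": [[[0,0,0],[0,0,0],0.0],[[0,0,0],[0,0,0],0.0],[[0,0,0],[0,0,0],0.0],[[0,0,0],[0,0,0],0.0],[[0,0,0],[0,0,0],0.0]]}}

```text
time_s: 7.63
tool_pos: [0.6134, -0.0409, 0.1315]
tool_rot: [-179.9, 0.0, -8.5]
force: [0.4, -0.1, 0.1]
grip_width: 0.028
```

{"op": "send_rows", "data": {"steps": [[[0,0,0],[0,0,0],0.0],[[0,0,0],[0,0,0],0.0],[[0,0,0],[0,0,0],0.0],[[0,0,0],[0,0,0],0.0],[[0,0,0],[0,0,0],0.0]]}}

```text
time_s: 8.05
tool_pos: [0.6169, -0.0414, 0.1316]
tool_rot: [-179.9, -0.4, -8.5]
force: [10.6, -0.2, -7.9]
grip_width: 0.0114
```

Run:
```python
from h import *
from cell import env
o=env.get_obs(); P=np.array(o['tool_pos']);Q=R.from_euler('xyz',o['tool_rot'],degrees=True)
print(o['grip_width'],o['force'],P)
# offsets from current: rotate bar about hinge, keep tool orientation
h=lambda t:np.array([.09-.14*np.cos(t)+.048*np.sin(t),0,.1005+.14*np.sin(t)+.048*np.cos(t)])
ax=R.from_euler('z',CH[2])
for d in range(0,55,5):
    s=Q.inv().apply(ax.apply(h(np.radians(d))-h(0))); print(d,s.round(4))
```

```text
0.0113530366683302 [10.58762224 -0.19111494 -7.89893465] [ 0.61691121 -0.04142971  0.13162099]
0 [0. 0. 0.]
5 [ 0.0048 -0.0001 -0.012 ]
10 [ 0.0106 -0.0001 -0.0235]
15 [ 0.0174 -0.0002 -0.0345]
20 [ 0.0252 -0.0002 -0.0448]
25 [ 0.0338 -0.0003 -0.0544]
30 [ 0.0432 -0.0004 -0.0633]
35 [ 0.0534 -0.0004 -0.0712]
40 [ 0.0642 -0.0005 -0.0783]
45 [ 0.0755 -0.0006 -0.0844]
50 [ 0.0874 -0.0007 -0.0895]
```

{"op": "send_rows", "data": {"steps": [[[0.002,0,0],[0,0,0],0.0],[[0.004,0,0],[0,0,0],0.0],[[0.0055,0,-0.004],[0,0,0],0.0],[[0.007,0,-0.008],[0,0,0],0.0],[[0.0088,-0.0001,-0.012],[0,0,0],0.0]], "grip_force": 35}}

```text
time_s: 8.47
tool_pos: [0.621, -0.0421, 0.1427]
tool_rot: [-179.9, 0.2, -8.5]
force: [-1.3, 0.5, -5.6]
grip_width: 0.0108
```

{"op": "send_rows", "data": {"steps": [[[0.002,0,-0.004],[0,0,0],0.0],[[0.004,0,-0.008],[0,0,0],0.0],[[0.0058,0,-0.0115],[0,0,0],0.0],[[0.009,0,-0.017],[0,0,0],0.0],[[0.0126,-0.0001,-0.0225],[0,0,0],0.0]]}}

```text
time_s: 8.88
tool_pos: [0.6331, -0.0439, 0.1663]
tool_rot: [-180.0, 0.3, -8.5]
force: [-6.6, 0.6, -2.3]
grip_width: 0.0108
```

Run:
```python
from h import *
from cell import env
o=env.get_obs(); print(o['grip_width'],o['force'],o['tool_pos'],o['tool_rot'])
import cv2
c=env.read_camera("side")["pixels"][60:260,220:460,::-1]; cv2.imwrite("pics/side6.png",cv2.resize(c,None,fx=3,fy=3,interpolation=2))
```

```text
0.010835126101441665 [-6.63940529  0.56689754 -2.31279641] [ 0.63314106 -0.04388735  0.16628712] [-179.97796009    0.25904011   -8.51092614]
```

View pics/side6.png

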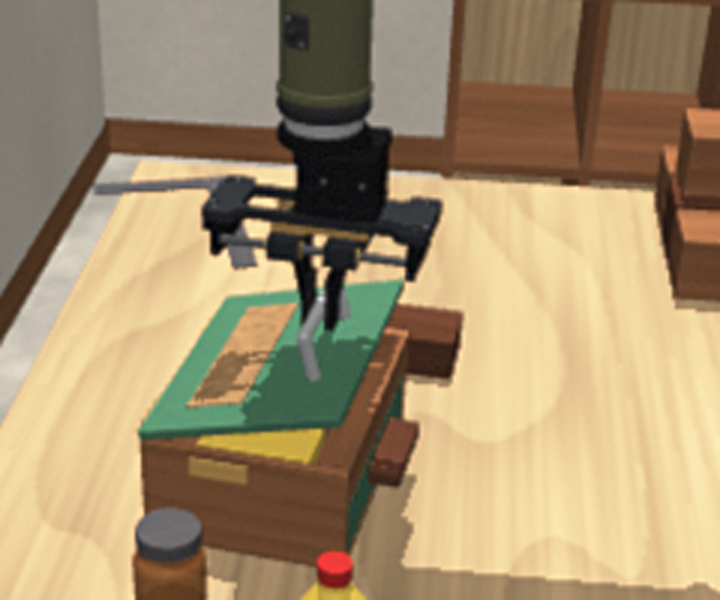

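{"op": "send_rows", "data": {"steps": [[[0.003,0,-0.005],[0,0,0],0.0],[[0.007,0,-0.0103],[0,0,0],0.0],[[0.011,0,-0.0151],[0,0,0],0.0],[[0.0155,0,-0.0199],[0,0,0],0.0],[[0.02,0,-0.0244],[0,0,0],0.0]]}}

```text
time_s: 9.35
tool_pos: [0.6529, -0.0468, 0.1917]
tool_rot: [-180.0, 0.3, -8.5]
force: [-8.9, 1.1, 0.6]
grip_width: 0.0108
```

Run:
```python
from h import *
h=lambda d:np.array([-.14*np.cos(np.radians(d))+.048*np.sin(np.radians(d)),-(.14*np.sin(np.radians(d))+.048*np.cos(np.radians(d)))])
for a in(27.5,40):
  for d in np.arange(a+2.5,a+13,2.5): print(a,d,(h(d)-h(a)).round(4))
from cell import env
o=env.get_obs();print(o['force'],o['tool_pos'],o['grip_width'])
```

```text
27.5 30.0 [ 0.0048 -0.0043]
27.5 32.5 [ 0.0097 -0.0085]
27.5 35.0 [ 0.0149 -0.0124]
27.5 37.5 [ 0.0202 -0.0161]
27.5 40.0 [ 0.0256 -0.0195]
40 42.5 [ 0.0056 -0.0032]
40 45.0 [ 0.0113 -0.0062]
40 47.5 [ 0.0172 -0.0089]
40 50.0 [ 0.0232 -0.0113]
40 52.5 [ 0.0292 -0.0135]
[-8.88625897  1.1217835   0.59976039] [ 0.65292854 -0.04683521  0.19166327] 0.010836957229840568
```

{"op": "send_rows", "data": {"steps": [[[0.004,0,-0.0043],[0,0,0],0.0],[[0.009,0,-0.0085],[0,0,0],0.0],[[0.014,0,-0.0124],[0,0,0],0.0],[[0.0192,0,-0.0161],[0,0,0],0.0],[[0.0246,0,-0.0195],[0,0,0],0.0]]}}

```text
time_s: 9.77
tool_pos: [0.6777, -0.0504, 0.2126]
tool_rot: [-180.0, 0.2, -8.5]
force: [-8.8, 0.6, 7.1]
grip_width: 0.011
```

{"op": "send_rows", "data": {"steps": [[[0.005,0,-0.003],[0,0,0],0.0],[[0.0105,0,-0.006],[0,0,0],0.0],[[0.0165,0,-0.0087],[0,0,0],0.0],[[0.0205,0,-0.0102],[0,0,0],0.0],[[0.0225,0,-0.011],[0,0,0],0.0]]}}

```text
time_s: 10.18
tool_pos: [0.7016, -0.054, 0.2251]
tool_rot: [-180.0, -0.1, -8.5]
force: [-8.0, -0.1, 7.6]
grip_width: 0.0107
```

{"op": "send_rows", "data": {"steps": [[[0,0,0],[0,0,0],0.0],[[0,0,0],[0,0,0],0.0],[[0,0,0],[0,0,0],0.0],[[0,0,0],[0,0,0],0.0],[[0,0,0],[0,0,0],0.0]]}}

```text
time_s: 10.6
tool_pos: [0.7017, -0.054, 0.225]
tool_rot: [-180.0, -0.2, -8.5]
force: [-6.0, 0.7, 7.4]
grip_width: 0.0108
```

Run:
```python
from h import *
from cell import env
o=env.get_obs(); print(o['grip_width'],o['force'],o['tool_pos'],o['tool_rot'])
g=o['tool_pos']+.0187*np.array([0,0,1]); c=R.from_euler('z',-CH[2]).apply(g-[CH[0],CH[1],0]); v=c-[.09,0,.1005]
print(v,np.hypot(v[0],v[2]),np.hypot(.14,.048),'angle est',np.degrees(np.arctan2(v[2],-v[0])-np.arctan2(.048,.14)))
import cv2
c=env.read_camera("side")["pixels"][:,:,::-1]; cv2.imwrite("pics/side7r.png",c);cv2.imwrite("pics/side7.png",cv2.resize(c[60:310,220:460],None,fx=3,fy=3,interpolation=2)[:600])
c=env.read_camera("top")["pixels"][:,:,::-1]; cv2.imwrite("pics/top7.png",cv2.resize(c[110:270,210:470],None,fx=3,fy=3,interpolation=2))
```

```text
0.010811728936690912 [-6.01827306  0.69394353  7.36153949] [ 0.70167427 -0.05399771  0.22495321] [-1.79953067e+02 -1.62856845e-01 -8.52626585e+00]
[-0.05153177 -0.00025961  0.14315321] 0.15214586765880408 0.14800000000000002 angle est 51.27767825988448
```

View pics/side7.png

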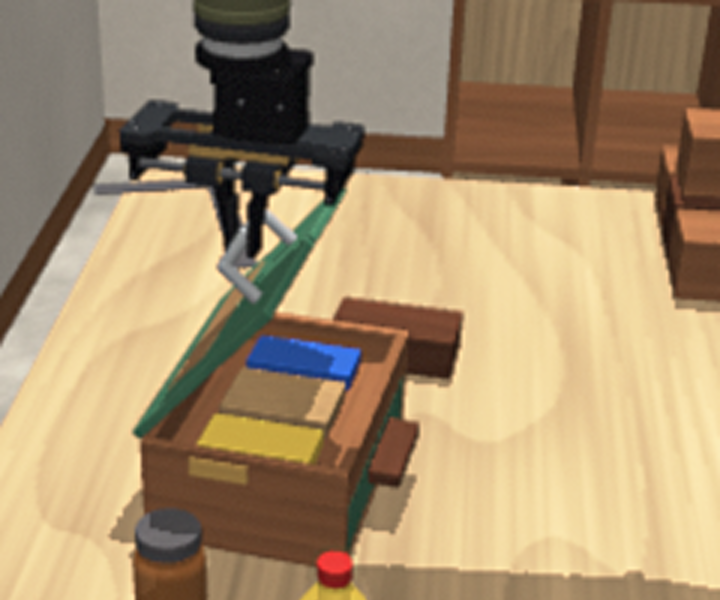

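View pics/top7.png

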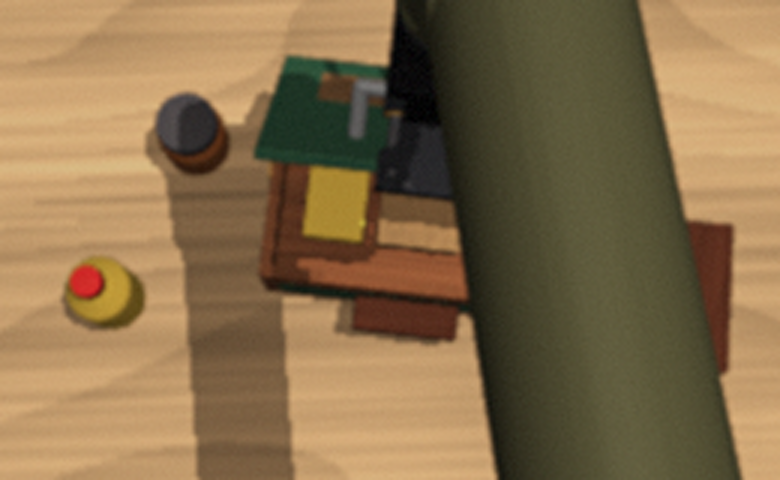

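Run:
```python
from h import *
import cv2
def lid(d):
    t=np.radians(d); P=[]
    for X,Y,Z in[(-.18,.125,.01),(-.18,-.125,.01),(0,-.125,.01),(0,.125,.01),(-.18,.125,0),(-.18,-.125,0),(-.14,.055,.048),(-.14,-.055,.048)]:
        P.append((.09+X*np.cos(t)+Z*np.sin(t),Y,.1005-X*np.sin(t)+Z*np.cos(t)))
    return w(P,*CH)
a=[]
for c,o in(('side',(220,110)),('top',(210,110))):
  im=cv2.imread('pics/side7r.png') if c=='side' else None
  if im is None: continue
  base=cv2.resize(im[110:310,220:440],None,fx=4,fy=4,interpolation=2)[:600]
  for d,col in((46,(255,0,0)),(50,(0,0,255)),(54,(0,255,255))):
    q=((proj(c,lid(d))-o)*4+2).astype(int)
    cv2.polylines(base,[q[:4]],True,col,1); cv2.circle(base,tuple(map(int,q[6])),3,col,1);cv2.circle(base,tuple(map(int,q[7])),3,col,1)
  cv2.imwrite('pics/ov.png',base[:, :800])
```

```text
(no output)
```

View pics/ov.png

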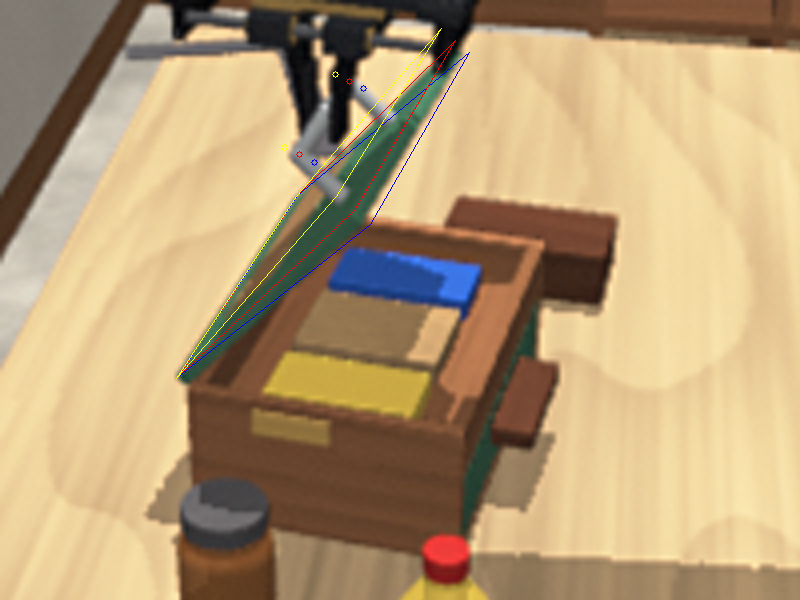

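{"op": "send_rows", "data": {"steps": [[[0,0,0],[0,0,0],0.0],[[0,0,0],[0,0,0],0.0],[[0,0,0],[0,0,0],0.0],[[0,0,0],[0,0,0],0.0],[[0,0,0],[0,0,0],0.0]]}}

```text
time_s: 11.12
tool_pos: [0.7017, -0.0541, 0.225]
tool_rot: [-180.0, -0.2, -8.5]
force: [-5.4, -0.1, 6.8]
grip_width: 0.0108
```

{"op": "send_rows", "data": {"steps": [[[0,0,0],[0,0,0],0.0],[[0,0,0],[0,0,0],0.0],[[0,0,0],[0,0,0],0.0],[[0,0,0],[0,0,0],0.0],[[0,0,0],[0,0,0],0.0]]}}

```text
time_s: 11.53
tool_pos: [0.7017, -0.0541, 0.2249]
tool_rot: [-180.0, -0.2, -8.5]
force: [-6.1, -0.5, 7.0]
grip_width: 0.0107
```

Run:
```python
from cell import env
o=env.get_obs(); print(o['time_s'],o['grip_width'],o['force'],o['tool_pos'],abs(o['joint_velocities']).max())
env.sign_off()
```

```text
11.5333 0.010659539743783555 [-6.12672577 -0.46545595  7.03515979] [ 0.70166177 -0.05406031  0.22493686] 0.0971409014495393
the job is handed in; nothing more can be done
```

I pushed the drawer shut on its pull with closed fingers. I then gripped the steel bar at 35 N, raised the lid to about 51 degrees, and handed in at 11.5 s with the bar still held.

- **Drawer:** it looked flush in both cameras, and the pull was within about 1 pixel of where it should be when shut. The push ended against a stop at about 10 N.
- **Lid:** the tool position puts it at 51.3 degrees. The side view, with the lid's outline drawn over it, agrees at roughly 50–52.
- **Stillness and grip:** the TCP moved no more than 0.1 mm over the last 0.9 s. The fingers stayed closed at 10.8 mm on the 12 mm bar.
- **Bystanders:** the bottle and jar had not visibly moved in the last pictures. The offcut was partly hidden behind the arm in the top view, but the parts showing were where they started.

**Disagreements:**
- The bar was about 4 mm further from the robot than I had measured. I corrected for that after gripping.
- The grasp point ends about 4 mm further from the hinge line than the nominal 148 mm. That leaves a steady strain of about 9 N on the wrist, well under the limit.

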